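# Draw the pastry brush and poise it level over the tart marked by the timer

### The job

Get the pastry brush ready for glazing: draw it out of its sloping stand and hold it level, bristles above the middle of the one of the two front tarts that has the kitchen timer standing behind it, a few centimetres clear of the tart. Do not touch the tarts with the brush, and leave the tarts, the timer and the jar where they stand. Finish while still holding the brush there in the gripper, still and in the air; do not put it down.

Things in the scene. Friction and masses are not known exactly. Their poses are not given: they have to be found in the camera images.
- brush_handle (a point): grip point on the flat wooden handle of the pastry brush (269 mm long, 45 g), at half its thickness; handle here 24 mm wide, 11 mm thick, tapering slightly to its free end 90 mm away. y: along the brush to the free end (bristles at -y), x: across the width, z: through the thickness. At the start the brush slopes in its stand, bristles in the slot, handle out towards the robot
- brush_bristles (a point): middle of the brush's bristle tuft (34 mm wide, 10 mm thick; a 38 mm wide, 13 mm thick ferrule holds it), 145 mm from brush_handle along its -y; the tuft ends 34 mm farther out. Axes as brush_handle
- stand_mouth (a point): middle of the slot mouth of the fixed wooden stand. Stand axes: z up, x away from the leaning handle, y across. The slot (44 wide along y, 16.5 high, 85 mm deep) slopes at 45 degrees up to its mouth, towards -x; draw the brush straight out along it, 85 mm to be clear. Its bed runs on 51 mm (70 mm wide) under the handle, to 33 mm short of brush_handle; stand 131 mm high
- tart_left_mid (a point): centre, half-way up, of the left-hand one (greater y) of the two round tarts in the front of the baking tray, 93 mm across, 29 mm high
- tart_right_mid (a point): centre, half-way up, of the right-hand one (smaller y) of the two tarts in front, 93 mm across, 27 mm high
- timer_mid (a point): centre of the round dome-shaped kitchen timer, 65 mm across, 44 mm high. It stands right behind (on the far side from the robot, about 105 mm centre to centre) one of the two tarts, and so marks the tart to be glazed next. (Another such timer, far off the tray to the right, plays no part.)
- jar_mid (a point): centre of the small open glass jar, 72 mm across, 76 mm high, that stands right behind the other tart
- brush_stand: the fixed wooden brush stand (foot 170 mm by 110 mm), origin at the middle of the underside of its foot; at the start the handle leans towards its -x
- pastry_brush: the pastry brush as a body; origin 45 mm from brush_handle towards the bristles, on its underside; y towards the handle's free end
- tart_left: the left-hand front tart, origin at its underside
- tart_right: the right-hand front tart, origin at its underside
- timer: the kitchen timer, origin at its underside
- small_jar: the small glass jar, origin at its underside
Things that resemble listed ones, but are neither listed nor needed, are in the scene too. Leave any green or orange look-alike of the tart_left alone.

How it is judged:
On the way:
1. the brush is drawn clear of the stand, held in the gripper (distance of brush_bristles from where it was at the start of the episode above 0.08 m and contact force between pastry_brush and brush_stand below 0.05 N and contact force between the fingers and pastry_brush above 1 N), for 0.1 s.
At the end, for the whole second after the job is handed in: Gripper still holds the brush, at rest, touching no stand, tart, timer or jar; brush level within 20 degrees; bristle middle within 45 mm (from above) of the centre of the tart with the timer behind it, 50 to 160 mm above the table; tarts, timer, jar within 20 mm of their starts (((horizontal distance between timer_mid and tart_left_mid below 0.15 m and horizontal distance between brush_bristles and tart_left_mid below 0.045 m) or (horizontal distance between timer_mid and tart_right_mid below 0.15 m and horizontal distance between brush_bristles and tart_right_mid below 0.045 m)) and height (world z) of brush_bristles between 0.05 and 0.16 m and angle between brush_handle's own y axis and vertical between 1.22 and 1.92 rad and contact force between the fingers and pastry_brush above 1 N and contact force between pastry_brush and brush_stand below 0.05 N and contact force between pastry_brush and tart_left below 0.05 N and contact force between pastry_brush and tart_right below 0.05 N and contact force between pastry_brush and timer below 0.05 N and contact force between pastry_brush and small_jar below 0.05 N and linear speed of pastry_brush below 0.03 m/s and distance of each of tart_left, tart_right, timer, small_jar from where it was at the start of the episode below 0.02 m); the arm keeps its last pose, push and grip.
It fails at once if the brush touches a tart (contact force between pastry_brush and tart_left above 0.3 N or contact force between pastry_brush and tart_right above 0.3 N).
It fails at once if a tart, the timer or the jar is shifted (distance of any of tart_left, tart_right, timer, small_jar from where it was at the start of the episode above 0.02 m).
It also fails if it takes over 45 s, if anything falls off the work surface, if the arm or the gripper's body presses on something with over 40 N, if the wrist force passes 120 N, or if a joint passes its speed limit or range.

### The arm

A 7-joint arm with a two-finger parallel gripper is mounted at the origin on a cart in front of the work surface, level with it; the furniture and walls round the work are solid. World frame = base frame: x ahead of the robot, y to its left, z up, the work surface at z = 0. Lengths are in m, angles in rad, forces in N, time in s.
With the tool pointing down it reaches from about 0.425 to 0.925 m from the base axis. Payload 6.8 kg.
Tool frame: the origin (TCP) lies at the very end of the fingers, on their centre line; the grasp point (between the pads) lies 19 mm behind it; z points along the fingers, y is the direction in which the jaws open and shut (so a half turn about z gives the same grasp; the last joint's range is limited). The gripper opens to 85 mm and grips with 20 to 120 N. Pads are 22 mm wide; open, the fingers measure 114 mm over their backs; the gripper's body (76 mm by 85 mm) begins 54 mm behind the grasp point. The pads swing forward as they close: fully open they stand 13 mm farther back than shut.
Start: joints at [1.009, 0.477, 0.022, 1.555, -0.011, 1.109, -0.083], TCP at [0.296, -0.607, 0.195] pointing down, gripper open.
Joint ranges: [-2.96, 2.96], [-0.34, 2.1], [-1.41, 1.46], [0.24, 2.44], [-1.37, 4.51], [0.17, 1.92], [-2.96, 2.96]. Speed limits (rad/s): [2.39, 2.39, 3.14, 3.14, 3.14, 3.14, 3.14].

### API

Orientations are given as a rotation vector (axis times angle).
In Python, from bench import monitor, viewer, job gives the robot as it stands. The module is installed in compiled form; this text tells all that it offers.
- The arm moves only by the tool drive_tool, never from a script. Its argument "commands" is a list of rows, each an object with "linear": the shift along the tool's x, y, z in m, a list of three; "dr": the turn, a rotation vector about the tool's x, y, z in degrees, a list of three; "jaw": the closure, from 0 (fully open) to 1 (shut). A call has 1 to 8 rows; each row shifts and turns the pose as measured when the row begins, along the tool's axes as they then stand; what a row does not reach is not made up. A row lasts 1/8 s, in which the tool goes at most 62.5 mm and 10.7 degrees, less where a joint would pass 70% of its speed; a pose out of reach is approached as far as the arm can. A call is refused whole if a number of a shift passes 0.0625 or a number of a turn 10.7, either way. A call with a gripper value outside its range is refused whole. The fingers move at their own pace and stop on an object; "force" is the grip in N (left out, the last holds). Time passes only in rows, so rows that do not move let the fingers close. It gives the time, the measured TCP pose, the force and the opening at its end, in the units of the state.
- monitor.get_obs(): the state, without advancing time (a new reading comes with each control period).
- viewer.grab_frame(name): name is "side" or "top" or "wrist"; returns the picture (400x640x3 uint8, red, green, blue); there is no depth.
- viewer.calibration(name): a dict with "K" (3x3 intrinsics, pixels), "R" (3x3) and "t" (3): a world point X has camera coordinates R X + t. Camera axes: x right, y down, z forward; pixel columns grow to the right and rows downward; lengths in m; the calibration is good to about 2 mm. A picture is of the moment at which its call begins: read the wrist's pose just before it. calibration takes no time and is no camera call; for the wrist camera it gives the pose at the moment of the call.
- job.hand_in(): hands the job in, once; it reports no verdict.
The state is a dict: "clock": time; "joints": joint angles; "qvel": joint speeds; "tau": joint torques, N m; "tcp_pos": TCP position; "orientation": TCP orientation; "contact_force": force on the tool from outside, world axes, zero at the start; "moment": the same for the moment, N m; "grip_width": finger opening in m.
Only numpy, scipy, OpenCV 4.12 (cv2) and the standard library are available. Lean on these libraries where they do the work, as an engineer would, in place of code of your own. Each camera call takes 0.05 s, during which the arm holds its last target.

## Working session

There is one attempt and no reset: what is moved stays moved. The work goes in short steps, Python scripts to look and compute and a tool call to move; the robot and the scene stay as the last step left them, time stands still between calls to the robot, and variables do not carry over. Pictures are saved under pics/ and viewed, and the job is handed in when it is done.

Besides the shell and the picture viewer there is one more tool, called after "Emit:" as name(argument=value, ...) on one line, values as JSON. drive_tool: Moves the arm, as the interface text tells. Its arguments: {"type":"object","properties":{"commands":{"type":"array"},"force":{"type":"number"}},"required":["commands"]}

```bash
mkdir -p pics; cat > h.py <<'E'
import numpy as np, cv2
from bench import monitor, viewer, job
from scipy.spatial.transform import Rotation as Ro
def ray(cal,u,v):
    K,R,t=[np.array(cal[k],float) for k in('K','R','t')]
    d=R.T@np.linalg.solve(K,[u,v,1.]); return -R.T@t, d/np.linalg.norm(d)
def onz(cal,u,v,z):
    o,d=ray(cal,u,v); return o+d*(z-o[2])/d[2]
def proj(cal,X):
    K,R,t=[np.array(cal[k],float) for k in('K','R','t')]
    p=K@(R@np.array(X)+t); return p[:2]/p[2]
def tri(c1,p1,c2,p2):
    o1,d1=ray(c1,*p1);o2,d2=ray(c2,*p2)
    A=np.stack([d1,-d2],1); s=np.linalg.lstsq(A,o2-o1,rcond=None)[0]
    a=o1+d1*s[0];b=o2+d2*s[1]; return (a+b)/2,np.linalg.norm(a-b)
E
python3 - <<'E'
from h import *
for n in('side','top'):
    f=viewer.grab_frame(n); cv2.imwrite(f'pics/{n}0.png',f[:,:,::-1])
    c=viewer.calibration(n); print(n,ray(c,320,200))
print(monitor.get_obs())
E
```

```text
side (array([0.60641662, 0.89946849, 0.52480148]), array([-0.00691599, -0.90332036, -0.42891083]))
top (array([ 0.41531301, -0.00322269,  1.28845083]), array([ 0.13310823,  0.02054647, -0.99088851]))
{'clock': 0.1, 'joints': array([ 1.00888313,  0.47776558,  0.02235117,  1.55630135, -0.01150013,
        1.10931429, -0.08306492]), 'qvel': array([ 0.00021908, -0.00134306, -0.00024558, -0.00142031, -0.00036941,
        0.00081841, -0.0004534 ]), 'tau': array([ 3.75245232e-03, -5.97771406e+01,  1.61351748e+00, -2.81958693e+01,
        1.28609154e-02,  5.03949312e-03, -1.60403897e-05]), 'tcp_pos': array([ 0.29564772, -0.60616879,  0.19371251]), 'orientation': array([-3.05950285e+00, -7.06463709e-01,  7.76782974e-04]), 'contact_force': array([0.50325649, 0.69506009, 0.65585794]), 'moment': array([ 0.00701665, -0.00160998, -0.05260763]), 'grip_width': 0.08552317954959518}
```

View pics/side0.png

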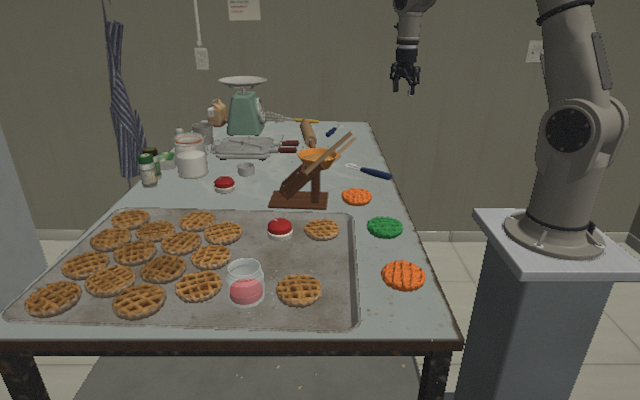

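View pics/top0.png

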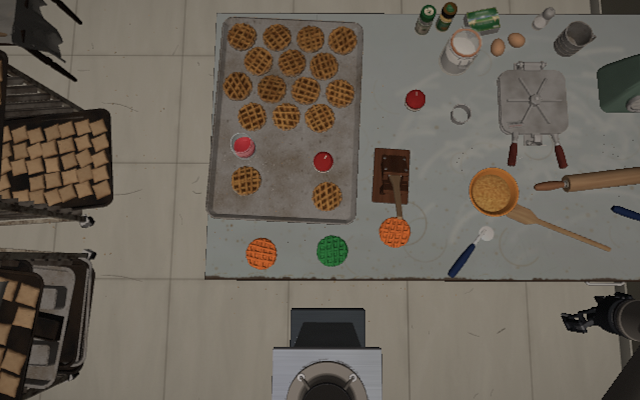

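The timer (top: 323,161) stands behind the right tart (328,196), and the jar is behind the left one. I'll zoom in on the brush.

```bash
python3 - <<'E'
import cv2
a=cv2.imread('pics/side0.png')[120:220,250:380]; b=cv2.imread('pics/top0.png')[140:260,300:430]
cv2.imwrite('pics/sz.png',cv2.resize(a,None,fx=6,fy=6,interpolation=cv2.INTER_CUBIC)[:600,:800])
cv2.imwrite('pics/tz.png',cv2.resize(b,None,fx=5,fy=5,interpolation=cv2.INTER_CUBIC))
E
```

```text
(no output)
```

View pics/sz.png

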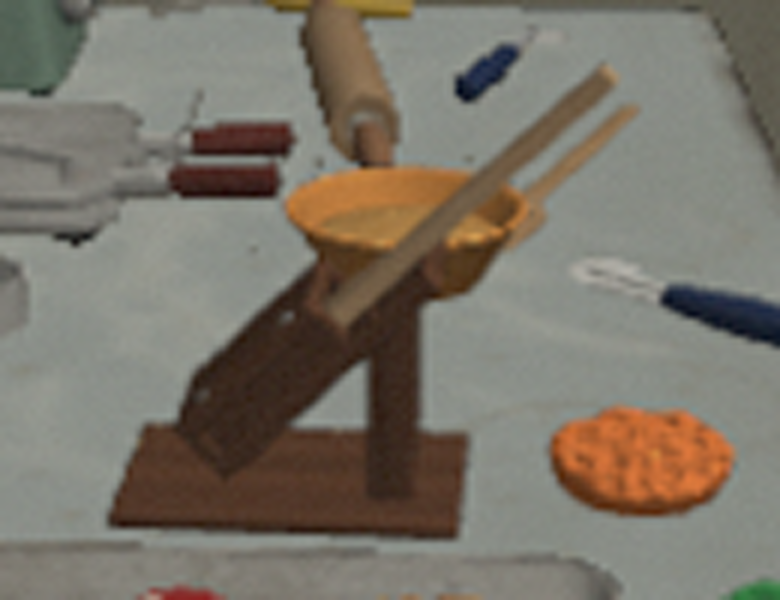

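View pics/tz.png

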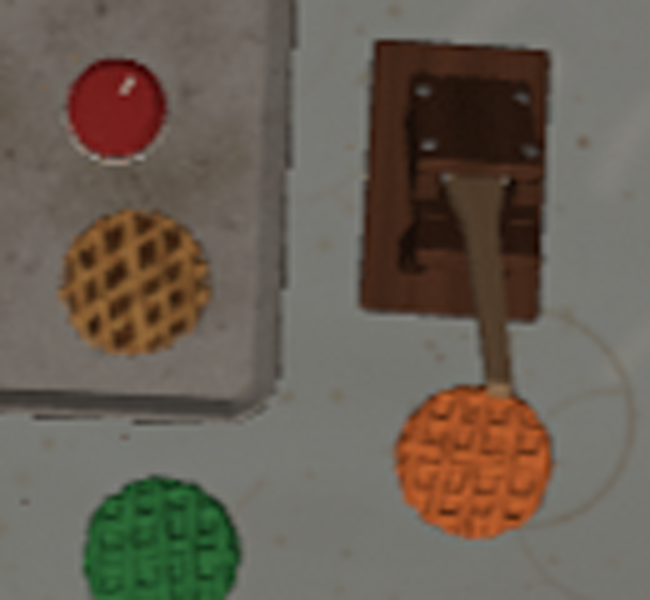

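```bash
python3 - <<'E'
from h import *
s=viewer.calibration('side');t=viewer.calibration('top')
T=lambda x,y:(300+x/5-.4,140+y/5-.4); S=lambda x,y:(250+x/6-.4,120+y/6-.4)
E_,e=tri(t,T(500,388),s,S(605,76)); print('end',E_,e)
# foot corners, z=0.015 guess
for z in(0,.015):
  print('foot',z,[onz(t,*T(*p),z)[:2].round(3) for p in((375,42),(550,50),(540,320),(362,305))])
  print('footS',z,[onz(s,*S(*p),z)[:2].round(3) for p in((112,524),(460,536),(468,432),(148,424))])
print('tartR',onz(t,*T(137,282),.03),'timer',onz(t,*T(117,108),.03), 'tart tray z0.03')
o,d=ray(t,*T(478,180)); 
for z in(.08,.1,.12,.14,.16): print(z,(o+d*(z-o[2])/d[2]).round(3))
for p in((478,180),(488,280),(500,388)):
  print(T(*p))
E
```

```text
end [ 0.51630088 -0.1825445   0.21811822] 0.00021636768685316367
foot 0 [array([ 0.753, -0.145]), array([ 0.748, -0.254]), array([ 0.579, -0.244]), array([ 0.587, -0.136])]
footS 0 [array([ 0.749, -0.156]), array([ 0.58 , -0.146]), array([ 0.574, -0.268]), array([ 0.743, -0.275])]
foot 0.015 [array([ 0.749, -0.144]), array([ 0.744, -0.251]), array([ 0.577, -0.241]), array([ 0.585, -0.134])]
footS 0.015 [array([ 0.745, -0.126]), array([ 0.581, -0.116]), array([ 0.575, -0.235]), array([ 0.739, -0.242])]
tartR [0.59654189 0.00201235 0.03      ] timer [0.70294018 0.01468084 0.03      ] tart tray z0.03
0.08 [ 0.65  -0.195  0.08 ]
0.1 [ 0.646 -0.192  0.1  ]
0.12 [ 0.642 -0.189  0.12 ]
0.14 [ 0.638 -0.186  0.14 ]
0.16 [ 0.634 -0.182  0.16 ]
(395.20000000000005, 175.6)
(397.20000000000005, 195.6)
(399.6, 217.2)
```

```bash
cat >> h.py <<'E'
def frame(yaw,tilt,zoff=0):
    # tool: x fwd along heading yaw, z down; tilt>0 = fingertips tilt back to robot
    f=np.array([np.cos(yaw),np.sin(yaw),0]);l=np.array([-np.sin(yaw),np.cos(yaw),0])
    z=-np.sin(tilt)*f-np.cos(tilt)*np.array([0,0,1]); y=-l; x=np.cross(y,z)
    return np.stack([x,y,z],1)
def plan(P,R,n=None,maxl=.05,maxa=9):
    o=monitor.get_obs(); p=o['tcp_pos']; R0=Ro.from_rotvec(o['orientation']); R1=Ro.from_matrix(R)
    w=(R0.inv()*R1).as_rotvec(); D=np.array(P)-p
    print('at',p.round(4),'dist',np.linalg.norm(D).round(4),'ang',np.degrees(np.linalg.norm(w)).round(2))
    n=n or int(max(1,np.ceil(np.linalg.norm(D)/maxl),np.ceil(np.degrees(np.linalg.norm(w))/maxa)))
    dr=np.degrees(w)/n
    for i in range(n):
        Ri=R0*Ro.from_rotvec(w*i/n)
        print(i,Ri.inv().apply(D/n).round(4).tolist(),dr.round(1).tolist())
def state():
    o=monitor.get_obs(); print({k:np.round(o[k],3).tolist() for k in('clock','joints','tcp_pos','contact_force','grip_width')})
YAW=np.radians(-3.5); TILT=np.radians(25); G=np.array([.5795,-.186,.1545])
E
python3 - <<'E'
from h import *
R=frame(YAW,TILT); print(R.round(3)); tcp=G+R[:,2]*.017; print(tcp)
plan(tcp-R[:,2]*.13,R)
E
```

```text
[[ 0.905 -0.061 -0.422]
 [-0.055 -0.998  0.026]
 [-0.423 -0.    -0.906]]
[ 0.57232889 -0.1855614   0.13909277]
at [ 0.2956 -0.6062  0.1937] dist 0.5367 ang 38.47
0 [0.0437, -0.0209, -0.0057] [0.6, -2.2, 2.6]
1 [0.0425, -0.0229, -0.0072] [0.6, -2.2, 2.6]
2 [0.041, -0.0249, -0.0085] [0.6, -2.2, 2.6]
3 [0.0395, -0.0269, -0.0098] [0.6, -2.2, 2.6]
4 [0.0378, -0.0288, -0.0111] [0.6, -2.2, 2.6]
5 [0.036, -0.0306, -0.0122] [0.6, -2.2, 2.6]
6 [0.034, -0.0323, -0.0132] [0.6, -2.2, 2.6]
7 [0.032, -0.034, -0.0142] [0.6, -2.2, 2.6]
8 [0.0298, -0.0356, -0.015] [0.6, -2.2, 2.6]
9 [0.0275, -0.0371, -0.0158] [0.6, -2.2, 2.6]
10 [0.0252, -0.0384, -0.0164] [0.6, -2.2, 2.6]
```

Emit:
drive_tool(commands=[{"linear": [0,0,-0.05],"dr": [0,0,0],"jaw": 0},{"linear": [0,0,-0.05],"dr": [0,0,0],"jaw": 0},{"linear": [0.044,-0.021,0],"dr": [0.6,-2.2,2.6],"jaw": 0},{"linear": [0.0425,-0.023,-0.0],"dr": [0.6,-2.2,2.6],"jaw": 0},{"linear": [0.041,-0.025,-0.0],"dr": [0.6,-2.2,2.6],"jaw": 0},{"linear": [0.0395,-0.027,-0.003],"dr": [0.6,-2.2,2.6],"jaw": 0},{"linear": [0.038,-0.029,-0.005],"dr": [0.6,-2.2,2.6],"jaw": 0},{"linear": [0.036,-0.0306,-0.006],"dr": [0.6,-2.2,2.6],"jaw": 0}], force=50)

```text
clock: 1.1
tcp_pos: [0.4722, -0.3766, 0.2871]
orientation: [-3.093, -0.247, 0.392]
contact_force: [0.5, -0.7, -0.2]
grip_width: 0.0852
```

```bash
python3 - <<'E'
from h import *
R=frame(YAW,TILT); tcp=G+R[:,2]*.017; state()
plan(tcp-R[:,2]*.13,R)
E
```

```text
{'clock': 1.1, 'joints': [0.495, 0.423, 0.0, 1.453, 0.124, 1.486, -0.94], 'tcp_pos': [0.472, -0.377, 0.287], 'contact_force': [0.543, -0.744, -0.235], 'grip_width': 0.085}
at [ 0.4722 -0.3766  0.2871] dist 0.2452 ang 16.34
0 [0.037, -0.0321, -0.0021] [0.5, -2.1, 2.5]
1 [0.0355, -0.0337, -0.0031] [0.5, -2.1, 2.5]
2 [0.0339, -0.0352, -0.0041] [0.5, -2.1, 2.5]
3 [0.0322, -0.0366, -0.005] [0.5, -2.1, 2.5]
4 [0.0304, -0.038, -0.0059] [0.5, -2.1, 2.5]
```

Emit:
drive_tool(commands=[{"linear": [0.037,-0.032,-0.002],"dr": [0.5,-2.1,2.5],"jaw": 0},{"linear": [0.0355,-0.0337,-0.003],"dr": [0.5,-2.1,2.5],"jaw": 0},{"linear": [0.034,-0.035,-0.004],"dr": [0.5,-2.1,2.5],"jaw": 0},{"linear": [0.032,-0.0366,-0.005],"dr": [0.5,-2.1,2.5],"jaw": 0},{"linear": [0.03,-0.038,-0.006],"dr": [0.5,-2.1,2.5],"jaw": 0},{"linear": [0,0,0],"dr": [0,0,0],"jaw": 0}])

```text
clock: 1.85
tcp_pos: [0.6328, -0.1774, 0.2507]
orientation: [-3.044, 0.098, 0.696]
contact_force: [-0.5, -0.1, -1.1]
grip_width: 0.0853
```

```bash
python3 - <<'E'
from h import *
import json
R=frame(YAW,TILT); tcp=G+R[:,2]*.017; state()
plan(tcp-R[:,2]*.13,R)
c=viewer.calibration('wrist');f=viewer.grab_frame('wrist'); cv2.imwrite('pics/w1.png',f[:,:,::-1])
print(ray(c,320,200))
for n in('top','side'):
    f=viewer.grab_frame(n); cv2.imwrite(f'pics/{n}1.png',f[:,:,::-1])
u=np.array([-.707*np.cos(YAW),-.707*np.sin(YAW),.707])
for s in(.09,0,-.033,-.084): print(s,proj(c,G+u*s).round(1))
np.savez('c1.npz',**{k:c[k] for k in('K','R','t')})
E
```

```text
{'clock': 1.85, 'joints': [0.164, 0.71, -0.012, 1.116, 0.044, 1.764, -1.483], 'tcp_pos': [0.633, -0.177, 0.251], 'contact_force': [-0.48, -0.129, -1.079], 'grip_width': 0.085}
at [ 0.6328 -0.1774  0.2507] dist 0.0142 ang 0.81
0 [-0.0071, 0.0119, -0.0035] [-0.2, 0.8, -0.1]
(array([ 0.78548244, -0.18709663,  0.37545045]), array([-0.70824881,  0.06671059, -0.70280389]))
0.09 [337.7 273.7]
0 [337.6 188.1]
-0.033 [337.6 156.7]
-0.084 [337.5 108.3]
```

View pics/w1.png

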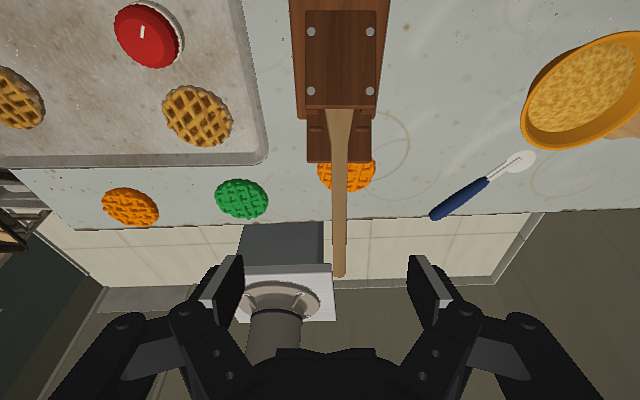

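View pics/side1.png

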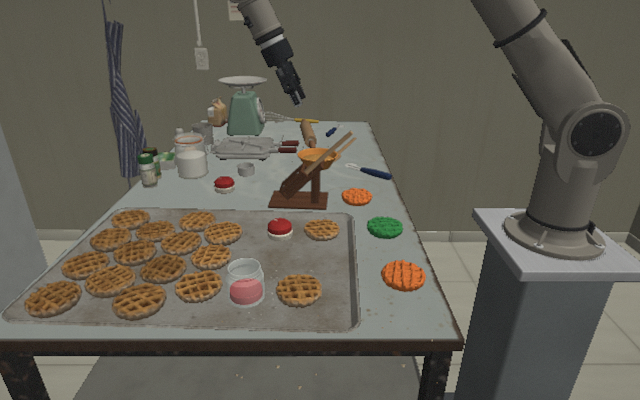

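```bash
python3 - <<'E'
from h import *
G[1]=-.187
R=frame(YAW,TILT); tcp=G+R[:,2]*.017
plan(tcp-R[:,2]*.10,R,n=1)
E
```

```text
at [ 0.6304 -0.1841  0.2538] dist 0.0293 ang 0.89
0 [-0.0036, 0.0062, 0.0284] [-0.2, 0.6, -0.6]
```

Emit:
drive_tool(commands=[{"linear": [-0.0036,0.006,0.028],"dr": [-0.2,0.6,-0.6],"jaw": 0},{"linear": [0,0,0],"dr": [0,0,0],"jaw": 0}])

```text
clock: 2.25
tcp_pos: [0.6129, -0.1929, 0.2312]
orientation: [-3.055, 0.102, 0.674]
contact_force: [0.6, -0.6, 0.5]
grip_width: 0.0853
```

```bash
python3 - <<'E'
from h import *
G[1]=-.187
R=frame(YAW,TILT); tcp=G+R[:,2]*.017
plan(tcp-R[:,2]*.03,R,n=3)
E
```

```text
at [ 0.6129 -0.1929  0.2312] dist 0.0709 ang 0.37
0 [0.0006, -0.0013, 0.0236] [0.0, -0.0, -0.1]
1 [0.0006, -0.0013, 0.0236] [0.0, -0.0, -0.1]
2 [0.0006, -0.0013, 0.0236] [0.0, -0.0, -0.1]
```

Emit:
drive_tool(commands=[{"linear": [0.001,-0.0015,0.0236],"dr": [0,0,0],"jaw": 0},{"linear": [0.001,-0.0013,0.0236],"dr": [0,0,0],"jaw": 0},{"linear": [0.001,-0.001,0.02],"dr": [0,0,0],"jaw": 0},{"linear": [0,0,0],"dr": [0,0,0],"jaw": 0}])

```text
clock: 2.75
tcp_pos: [0.5889, -0.1926, 0.1741]
orientation: [-3.059, 0.115, 0.66]
contact_force: [0.3, 0.3, -0.9]
grip_width: 0.0856
```

```bash
python3 - <<'E'
from h import *
G[1]=-.187
R=frame(YAW,TILT); tcp=G+R[:,2]*.017
plan(tcp,R,n=2); state()
c=viewer.calibration('wrist');f=viewer.grab_frame('wrist'); cv2.imwrite('pics/w2.png',f[:,:,::-1])
u=np.array([-.707*np.cos(YAW),-.707*np.sin(YAW),.707])
for s in(.09,0,-.033,-.084): print(s,proj(c,G+u*s).round(1))
E
```

```text
at [ 0.5889 -0.1926  0.1741] dist 0.0392 ang 1.04
0 [-0.0005, -0.0025, 0.0194] [0.0, -0.3, -0.4]
1 [-0.0004, -0.0025, 0.0194] [0.0, -0.3, -0.4]
{'clock': 2.75, 'joints': [0.195, 0.673, -0.016, 1.347, 0.059, 1.544, -1.48], 'tcp_pos': [0.589, -0.193, 0.174], 'contact_force': [0.284, 0.3, -0.932], 'grip_width': 0.086}
0.09 [321.  336.5]
0 [319.5 216.2]
-0.033 [319.  172.8]
-0.084 [318.1 106.4]
```

View pics/w2.png

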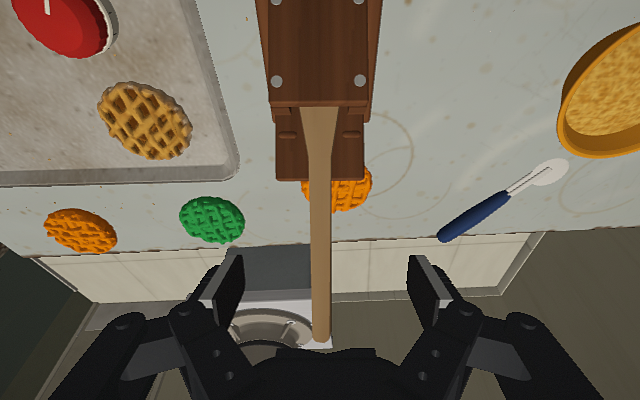

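Emit:
drive_tool(commands=[{"linear": [0,-0.003,0.02],"dr": [0,-0.4,-0.4],"jaw": 0},{"linear": [0,-0.002,0.016],"dr": [0,-0.3,-0.4],"jaw": 0},{"linear": [0,0,0],"dr": [0,0,0],"jaw": 0}])

```text
clock: 3.18
tcp_pos: [0.576, -0.1872, 0.1421]
orientation: [-3.055, 0.093, 0.671]
contact_force: [-0.3, -0.1, -0.0]
grip_width: 0.0855
```

```bash
python3 - <<'E'
from h import *
G[1]=-.187
R=frame(YAW,TILT); tcp=G+R[:,2]*.017
plan(tcp,R,n=1); state()
for n in('wrist','side'):
    f=viewer.grab_frame(n); 
    if n=='side': f=cv2.resize(f[100:220,230:390],None,fx=4,fy=4,interpolation=cv2.INTER_CUBIC)
    cv2.imwrite(f'pics/{n}3.png',f[:,:,::-1])
E
```

```text
at [ 0.576  -0.1872  0.1421] dist 0.0048 ang 0.24
0 [-0.0021, -0.0004, 0.0043] [0.0, -0.2, -0.0]
{'clock': 3.175, 'joints': [0.195, 0.682, -0.023, 1.408, 0.063, 1.481, -1.477], 'tcp_pos': [0.576, -0.187, 0.142], 'contact_force': [-0.29, -0.133, -0.037], 'grip_width': 0.086}
```

View pics/wrist3.png

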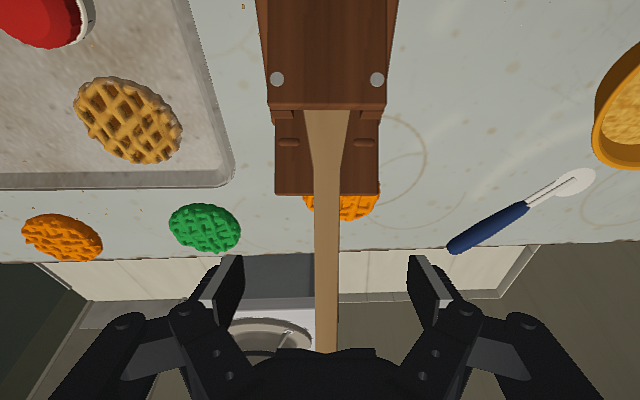

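View pics/side3.png

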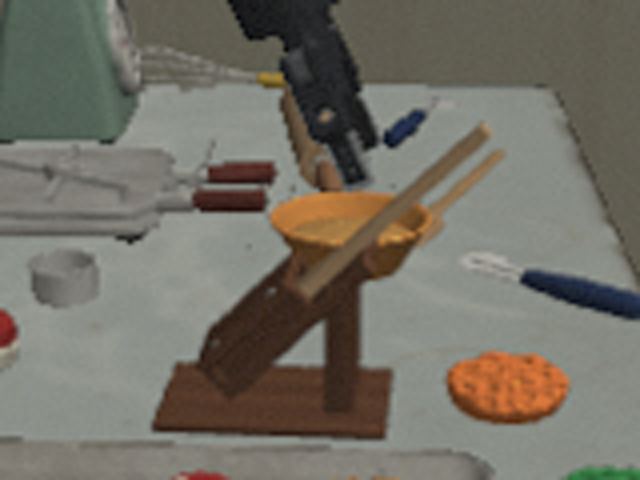

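```bash
python3 - <<'E'
from h import *
c=viewer.calibration('side'); o=monitor.get_obs(); p=o['tcp_pos']; R=Ro.from_rotvec(o['orientation']).as_matrix()
for X in(p,p-R[:,2]*.013,p-R[:,2]*.013-R[:,1]*.045,p-R[:,2]*.013+R[:,1]*.045,G): 
  q=proj(c,X); print(q.round(1),((q-[230,100])*4).round())
for s,v in((.09,0),(0,0)):
  u=np.array([-.707,.04,.707]); q=proj(c,G+u*s); print(q.round(1),((q-[230,100])*4).round())
E
```

```text
[327.9 157.2] [391. 229.]
[326.  153.2] [384. 213.]
[325.3 158.6] [381. 234.]
[326.7 148.2] [387. 193.]
[327.1 153.7] [388. 215.]
[350.6 132.3] [483. 129.]
[327.1 153.7] [388. 215.]
```

```bash
python3 - <<'E'
from h import *
for n in('side',):
    state();f=viewer.grab_frame(n); state()
    if n=='side': f=cv2.resize(f[100:220,230:390],None,fx=4,fy=4,interpolation=cv2.INTER_CUBIC)
    cv2.imwrite(f'pics/{n}4.png',f[:,:,::-1])
E
```

```text
{'clock': 3.275, 'joints': [0.195, 0.682, -0.023, 1.406, 0.063, 1.482, -1.477], 'tcp_pos': [0.577, -0.188, 0.143], 'contact_force': [0.513, 0.679, -0.409], 'grip_width': 0.085}
{'clock': 3.325, 'joints': [0.195, 0.681, -0.023, 1.405, 0.063, 1.482, -1.477], 'tcp_pos': [0.577, -0.188, 0.144], 'contact_force': [0.432, -0.738, 0.569], 'grip_width': 0.085}
```

View pics/side4.png

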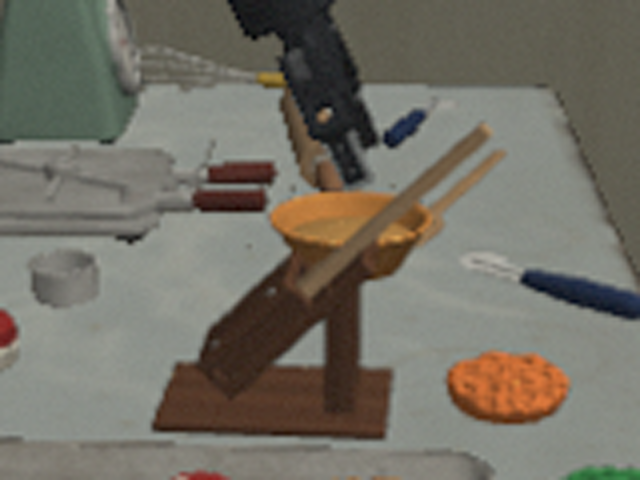

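```bash
python3 - <<'E'
from h import *
c=viewer.calibration('wrist'); o=monitor.get_obs(); p=o['tcp_pos']; R=Ro.from_rotvec(o['orientation']).as_matrix()
print(c['K']); o_,d=ray(c,320,200); print('cam in tool',R.T@(o_-p), R.T@d)
for b in (0,.013,.03,.05): print(b,[proj(c,p-R[:,2]*b+R[:,1]*y+R[:,0]*x).round(0).tolist() for y in(-.0425,.0425) for x in(-.011,.011)])
print('G',proj(c,G))
c=viewer.calibration('side')
for b in (0,.013,.03,.05,.1): q=proj(c,p-R[:,2]*b-R[:,1]*.05);print(b,((q-[230,100])*4).round())
E
```

```text
[[286.6686457    0.         325.31859689]
 [  0.         286.6686457  197.42136999]
 [  0.           0.           1.        ]]
cam in tool [ 0.08358926 -0.0005692  -0.17881882] [-0.33494374 -0.01855857  0.94205534]
0 [[265.0, 242.0], [263.0, 213.0], [387.0, 242.0], [389.0, 213.0]]
0.013 [[261.0, 251.0], [259.0, 220.0], [391.0, 251.0], [394.0, 220.0]]
0.03 [[255.0, 266.0], [252.0, 232.0], [397.0, 266.0], [400.0, 232.0]]
0.05 [[247.0, 286.0], [243.0, 250.0], [406.0, 286.0], [410.0, 250.0]]
G [323.49076578 238.33150416]
0 [388. 253.]
0.013 [380. 236.]
0.03 [370. 214.]
0.05 [358. 188.]
0.1 [327. 121.]
```

Both the wrist and side views put the open fingertips about 50 mm behind the reported TCP, so the fingers aren't round the handle yet. I'll half-close them in the air to see where the pads really sit.

Emit:
drive_tool(commands=[{"linear": [0,0,-0.002],"dr": [0,0,0],"jaw": 0.65},{"linear": [0,0,0],"dr": [0,0,0],"jaw": 0.65},{"linear": [0,0,0],"dr": [0,0,0],"jaw": 0.65},{"linear": [0,0,0],"dr": [0,0,0],"jaw": 0.65},{"linear": [0,0,0],"dr": [0,0,0],"jaw": 0.65}])

```text
clock: 3.95
tcp_pos: [0.5793, -0.188, 0.1467]
orientation: [-3.058, 0.094, 0.663]
contact_force: [-0.1, 0.9, 0.3]
grip_width: 0.03
```

```bash
python3 - <<'E'
from h import *
state()
c=viewer.calibration('wrist'); o=monitor.get_obs(); p=o['tcp_pos']; R=Ro.from_rotvec(o['orientation']).as_matrix()
w=o['grip_width']/2
for b in (0,.013,.03,.04,.05,.06,.07): print(b,[proj(c,p-R[:,2]*b+R[:,1]*y+R[:,0]*x).round(0).tolist() for y in(-w,w) for x in(-.011,.011)])
cs=viewer.calibration('side')
for b in (0,.013,.03,.05,.1): q=proj(cs,p-R[:,2]*b-R[:,1]*(w+.01));print(b,((q-[230,100])*4).round())
for n in('wrist','side'):
    f=viewer.grab_frame(n); 
    if n=='side': f=cv2.resize(f[100:220,230:390],None,fx=4,fy=4,interpolation=cv2.INTER_CUBIC)
    else: f=cv2.resize(f[160:400,180:480],None,fx=2.5,fy=2.5,interpolation=cv2.INTER_CUBIC)
    cv2.imwrite(f'pics/{n}5.png',f[:,:,::-1])
E
```

```text
{'clock': 3.95, 'joints': [0.195, 0.68, -0.023, 1.399, 0.063, 1.487, -1.477], 'tcp_pos': [0.579, -0.188, 0.147], 'contact_force': [-0.051, 0.912, 0.256], 'grip_width': 0.03}
0 [[305.0, 242.0], [304.0, 213.0], [348.0, 242.0], [348.0, 213.0]]
0.013 [[303.0, 251.0], [302.0, 220.0], [349.0, 251.0], [350.0, 220.0]]
0.03 [[301.0, 266.0], [300.0, 232.0], [351.0, 266.0], [352.0, 232.0]]
0.04 [[300.0, 275.0], [299.0, 241.0], [353.0, 275.0], [354.0, 241.0]]
0.05 [[298.0, 286.0], [297.0, 250.0], [355.0, 286.0], [356.0, 250.0]]
0.06 [[296.0, 299.0], [295.0, 260.0], [356.0, 299.0], [358.0, 260.0]]
0.07 [[294.0, 313.0], [293.0, 272.0], [359.0, 313.0], [361.0, 272.0]]
0 [387. 236.]
0.013 [379. 220.]
0.03 [369. 198.]
0.05 [358. 172.]
0.1 [328. 106.]
```

View pics/wrist5.png

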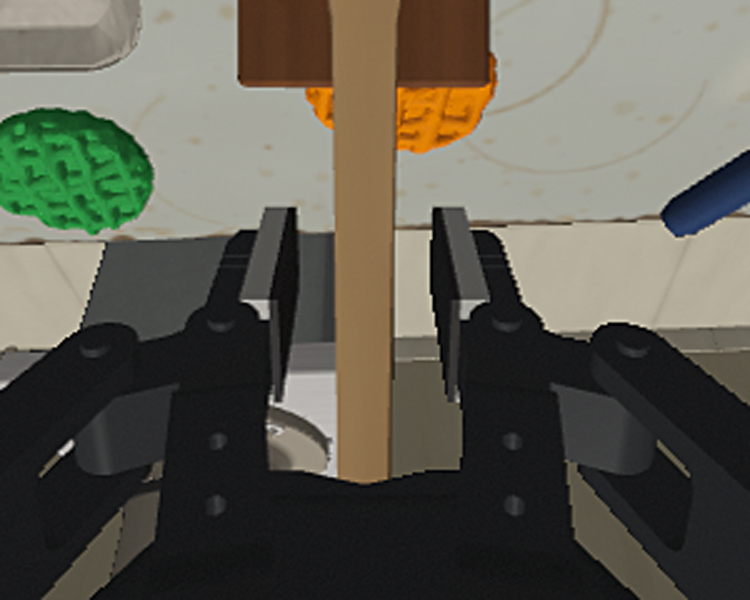

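View pics/side5.png

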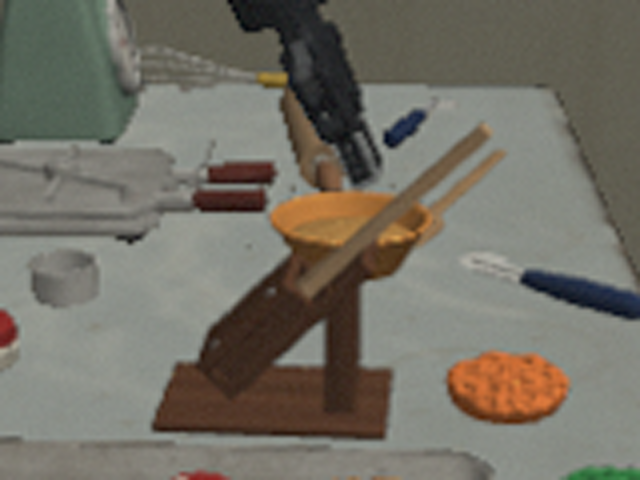

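```bash
python3 - <<'E'
from h import *
G[1]=-.187
R=frame(YAW,TILT); tcp=G+R[:,2]*.055
plan(tcp,R,n=3); print(tcp)
E
```

```text
at [ 0.5794 -0.188   0.1466] dist 0.0479 ang 0.56
0 [-0.0012, -0.0003, 0.0159] [0.0, -0.2, -0.0]
1 [-0.0012, -0.0003, 0.0159] [0.0, -0.2, -0.0]
2 [-0.0011, -0.0003, 0.0159] [0.0, -0.2, -0.0]
[ 0.55629935 -0.18558099  0.10465307]
```

Emit:
drive_tool(commands=[{"linear": [0,0,0],"dr": [0,0,0],"jaw": 0.2},{"linear": [0,0,0],"dr": [0,0,0],"jaw": 0.2},{"linear": [0,0,0],"dr": [0,0,0],"jaw": 0.2},{"linear": [-0.001,0,0.015],"dr": [0,0,0],"jaw": 0.2},{"linear": [-0.001,0,0.015],"dr": [0,0,0],"jaw": 0.2},{"linear": [0,0,0],"dr": [0,0,0],"jaw": 0.2}])

```text
clock: 4.8
tcp_pos: [0.5631, -0.187, 0.1175]
orientation: [-3.057, 0.094, 0.665]
contact_force: [1.0, 0.1, 0.6]
grip_width: 0.0681
```

```bash
python3 - <<'E'
from h import *
G[1]=-.187
R=frame(YAW,TILT); tcp=G+R[:,2]*.055
plan(tcp,R,n=1); state()
for n in('wrist','side'):
    f=viewer.grab_frame(n); 
    if n=='side': f=cv2.resize(f[100:220,230:390],None,fx=4,fy=4,interpolation=cv2.INTER_CUBIC)
    else: f=cv2.resize(f[160:400,180:480],None,fx=2.5,fy=2.5,interpolation=cv2.INTER_CUBIC)
    cv2.imwrite(f'pics/{n}6.png',f[:,:,::-1])
E
```

```text
at [ 0.5631 -0.187   0.1175] dist 0.0146 ang 0.45
0 [-0.001, -0.001, 0.0146] [0.1, -0.4, -0.1]
{'clock': 4.8, 'joints': [0.2, 0.684, -0.025, 1.465, 0.066, 1.419, -1.48], 'tcp_pos': [0.563, -0.187, 0.118], 'contact_force': [0.958, 0.106, 0.562], 'grip_width': 0.068}
```

View pics/wrist6.png

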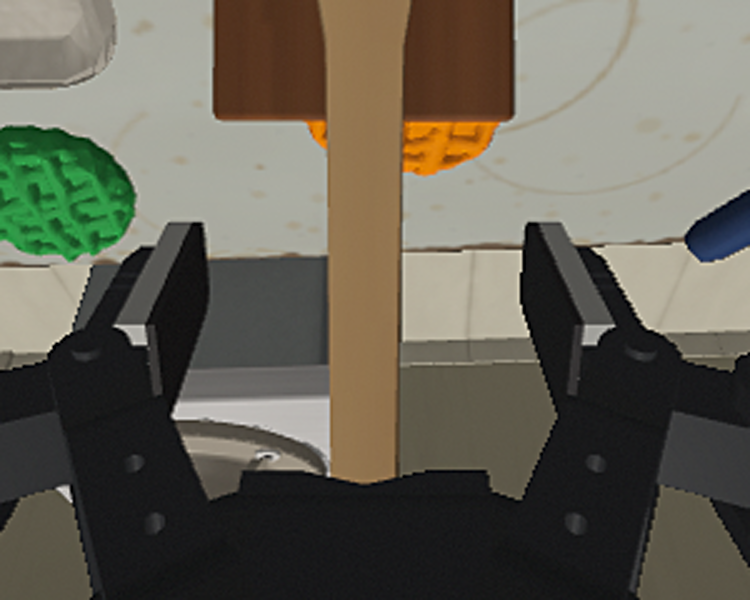

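View pics/side6.png

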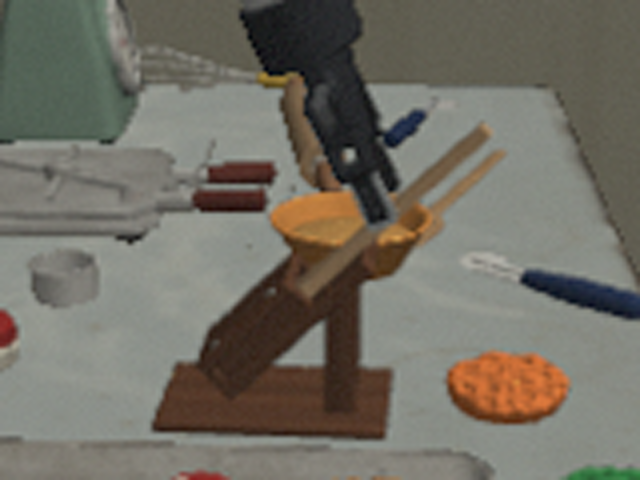

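The near finger now covers the handle in the side view at (375,215), so the offset reading was right. I'll go 15 mm further, then close.

Emit:
drive_tool(commands=[{"linear": [-0.001,-0.001,0.014],"dr": [0,-0.3,0],"jaw": 0.2},{"linear": [0,0,0],"dr": [0,0,0],"jaw": 0.2},{"linear": [0,0,0],"dr": [0,0,0],"jaw": 0.2}])

```text
clock: 5.28
tcp_pos: [0.5581, -0.1856, 0.1059]
orientation: [-3.057, 0.094, 0.668]
contact_force: [-0.8, -0.3, 0.5]
grip_width: 0.0685
```

```bash
python3 - <<'E'
from h import *
G[1]=-.187
R=frame(YAW,TILT); tcp=G+R[:,2]*.055
plan(tcp,R,n=1); state()
for n in('wrist','side'):
    f=viewer.grab_frame(n); 
    if n=='side': f=cv2.resize(f[100:220,230:390],None,fx=4,fy=4,interpolation=cv2.INTER_CUBIC)
    else: f=cv2.resize(f[160:400,180:480],None,fx=2.5,fy=2.5,interpolation=cv2.INTER_CUBIC)
    cv2.imwrite(f'pics/{n}7.png',f[:,:,::-1])
E
```

```text
at [ 0.5581 -0.1856  0.1059] dist 0.0022 ang 0.35
0 [-0.0011, 0.0001, 0.0019] [0.1, -0.3, -0.1]
{'clock': 5.275, 'joints': [0.2, 0.689, -0.027, 1.485, 0.067, 1.396, -1.483], 'tcp_pos': [0.558, -0.186, 0.106], 'contact_force': [-0.79, -0.251, 0.525], 'grip_width': 0.068}
```

View pics/wrist7.png

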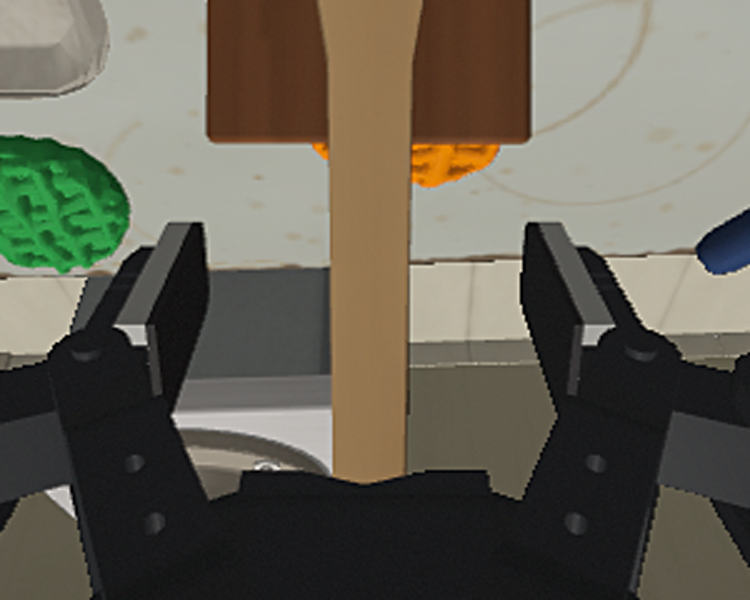

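View pics/side7.png

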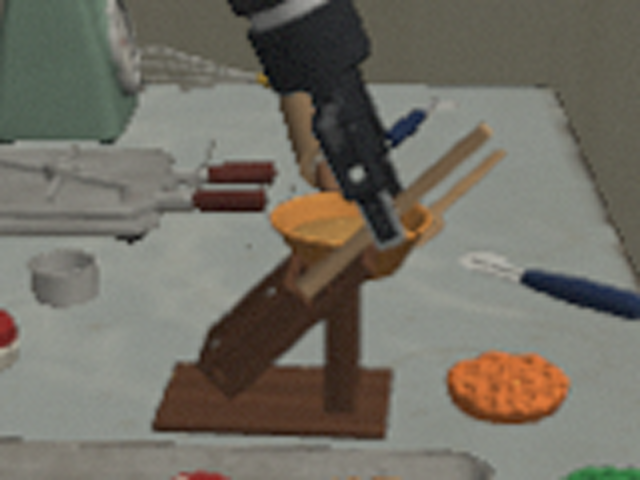

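Emit:
drive_tool(commands=[{"linear": [0,0,0.001],"dr": [0,0,0],"jaw": 0.6},{"linear": [0,0,0],"dr": [0,0,0],"jaw": 0.6},{"linear": [0,0,0],"dr": [0,0,0],"jaw": 0.6},{"linear": [0,0,0],"dr": [0,0,0],"jaw": 1},{"linear": [0,0,0],"dr": [0,0,0],"jaw": 1},{"linear": [0,0,0],"dr": [0,0,0],"jaw": 1},{"linear": [0,0,0],"dr": [0,0,0],"jaw": 1}], force=50)

```text
clock: 6.25
tcp_pos: [0.5581, -0.1857, 0.1054]
orientation: [-3.057, 0.094, 0.667]
contact_force: [-0.2, -0.1, 0.3]
grip_width: 0.0233
```

```bash
python3 - <<'E'
from h import *
state()
for n in('wrist','side'):
    f=viewer.grab_frame(n); 
    if n=='side': f=cv2.resize(f[100:220,230:390],None,fx=4,fy=4,interpolation=cv2.INTER_CUBIC)
    else: f=cv2.resize(f[160:400,180:480],None,fx=2.5,fy=2.5,interpolation=cv2.INTER_CUBIC)
    cv2.imwrite(f'pics/{n}8.png',f[:,:,::-1])
E
```

```text
{'clock': 6.25, 'joints': [0.2, 0.689, -0.027, 1.486, 0.067, 1.394, -1.483], 'tcp_pos': [0.558, -0.186, 0.105], 'contact_force': [-0.215, -0.136, 0.289], 'grip_width': 0.023}
```

View pics/wrist8.png

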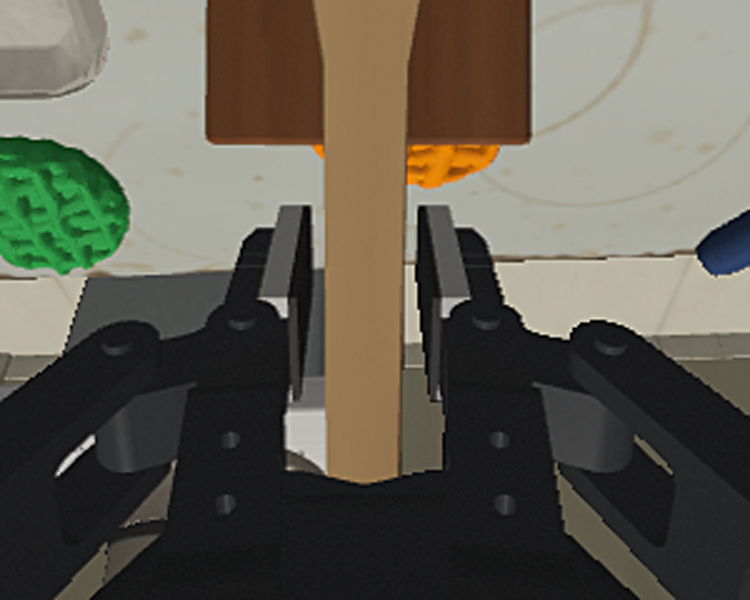

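View pics/side8.png

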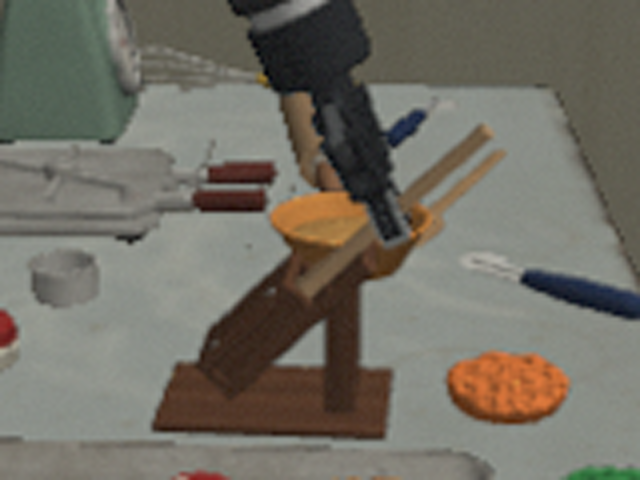

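Emit:
drive_tool(commands=[{"linear": [-0.0094,0,-0.0034],"dr": [0,0,0],"jaw": 1},{"linear": [-0.0188,0,-0.0068],"dr": [0,0,0],"jaw": 1},{"linear": [-0.0188,0,-0.0068],"dr": [0,0,0],"jaw": 1},{"linear": [0,0,0],"dr": [0,0,0],"jaw": 1}])

```text
clock: 6.85
tcp_pos: [0.5206, -0.1836, 0.1438]
orientation: [-3.059, 0.095, 0.663]
contact_force: [-0.1, -0.2, -0.5]
grip_width: 0.0235
```

```bash
python3 - <<'E'
from h import *
state()
R=frame(YAW,TILT); u=np.array([-.7071*np.cos(YAW),-.7071*np.sin(YAW),.7071])
p0=np.array([.5581,-.1857,.1054]); d=monitor.get_obs()['tcp_pos']-p0; print(d, d@u, d-u*(d@u))
plan(p0+u*.115,R,n=4)
for n in('side',):
    f=viewer.grab_frame(n); 
    f=cv2.resize(f[80:220,230:390],None,fx=4,fy=4,interpolation=cv2.INTER_CUBIC)
    cv2.imwrite(f'pics/{n}9.png',f[:,:,::-1])
E
```

```text
{'clock': 6.85, 'joints': [0.208, 0.591, -0.028, 1.566, 0.068, 1.408, -1.477], 'tcp_pos': [0.521, -0.184, 0.144], 'contact_force': [-0.149, -0.172, -0.467], 'grip_width': 0.023}
[-0.03748879  0.00213498  0.03839656] 0.05370124374212373 [ 0.00041254 -0.00018317  0.00042441]
at [ 0.5206 -0.1836  0.1438] dist 0.0613 ang 0.57
0 [-0.0144, -0.0, -0.0052] [0.0, -0.1, -0.0]
1 [-0.0144, -0.0, -0.0052] [0.0, -0.1, -0.0]
2 [-0.0144, -0.0, -0.0052] [0.0, -0.1, -0.0]
3 [-0.0144, -0.0, -0.0051] [0.0, -0.1, -0.0]
```

View pics/side9.png

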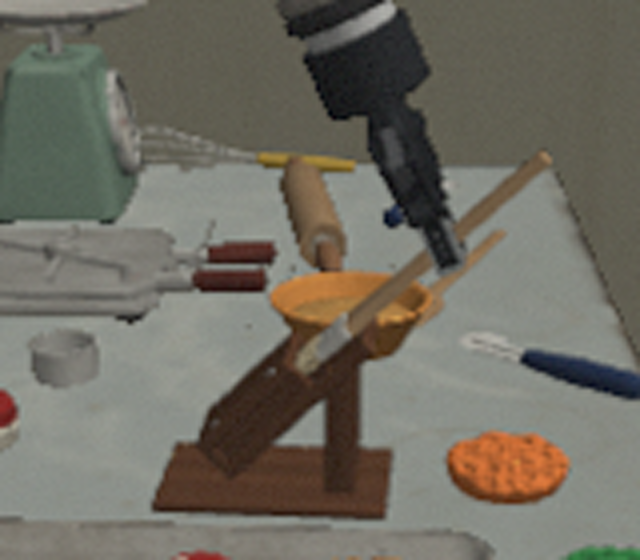

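Emit:
drive_tool(commands=[{"linear": [-0.0188,0,-0.0068],"dr": [0,0,0],"jaw": 1},{"linear": [-0.0188,0,-0.0068],"dr": [0,0,0],"jaw": 1},{"linear": [-0.019,0,-0.007],"dr": [0,0,0],"jaw": 1},{"linear": [-0.005,0,-0.02],"dr": [0,0,0],"jaw": 1},{"linear": [-0.005,0,-0.02],"dr": [0,0,0],"jaw": 1},{"linear": [0,0,0],"dr": [0,0,0],"jaw": 1}])

```text
clock: 7.65
tcp_pos: [0.4812, -0.1806, 0.2292]
orientation: [-3.057, 0.094, 0.667]
contact_force: [-0.7, 0.4, 0.1]
grip_width: 0.0233
```

```bash
python3 - <<'E'
from h import *
state()
p0=np.array([.5581,-.1857,.1054]); d=monitor.get_obs()['tcp_pos']-p0; print(d)
for n in('side','top'):
    f=viewer.grab_frame(n); cv2.imwrite(f'pics/{n}10.png',f[:,:,::-1])
E
```

```text
{'clock': 7.65, 'joints': [0.215, 0.452, -0.026, 1.59, 0.066, 1.527, -1.461], 'tcp_pos': [0.481, -0.181, 0.229], 'contact_force': [-0.7, 0.376, 0.103], 'grip_width': 0.023}
[-0.07693411  0.005079    0.12377001]
```

View pics/side10.png

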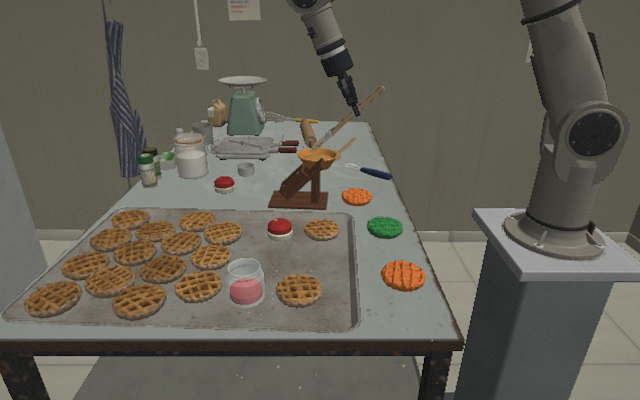

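View pics/top10.png

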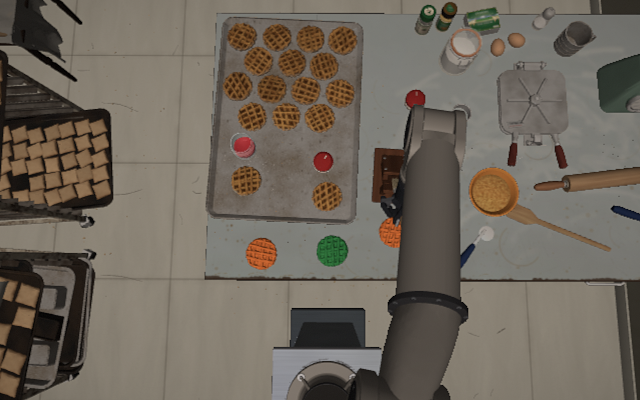

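```bash
cat >> h.py <<'E'
B=.053
def goal(h,tilt,zb,xy=(.5965,.002)):
    h=np.radians(h); R=frame(h,np.radians(tilt)); g=np.array([xy[0]-.145*np.cos(h),xy[1]-.145*np.sin(h),zb])
    return g+R[:,2]*B,R
E
python3 - <<'E'
from h import *
P,R=goal(70,-20,.27); print(P); plan(P,R,maxa=7)
E
```

```text
[ 0.5531069  -0.11722156  0.22019629]
at [ 0.4801 -0.1804  0.2275] dist 0.0968 ang 84.44
0 [0.0051, -0.0052, -0.0017] [-0.2, 3.0, -5.8]
1 [0.0056, -0.0046, -0.0015] [-0.2, 3.0, -5.8]
2 [0.0061, -0.004, -0.0012] [-0.2, 3.0, -5.8]
3 [0.0066, -0.0034, -0.0009] [-0.2, 3.0, -5.8]
4 [0.0069, -0.0027, -0.0005] [-0.2, 3.0, -5.8]
5 [0.0072, -0.002, -0.0002] [-0.2, 3.0, -5.8]
6 [0.0073, -0.0013, 0.0002] [-0.2, 3.0, -5.8]
7 [0.0074, -0.0005, 0.0006] [-0.2, 3.0, -5.8]
8 [0.0074, 0.0002, 0.0009] [-0.2, 3.0, -5.8]
9 [0.0073, 0.0009, 0.0013] [-0.2, 3.0, -5.8]
10 [0.0071, 0.0017, 0.0017] [-0.2, 3.0, -5.8]
11 [0.0068, 0.0024, 0.0021] [-0.2, 3.0, -5.8]
12 [0.0064, 0.003, 0.0024] [-0.2, 3.0, -5.8]
```

Emit:
drive_tool(commands=[{"linear": [0.005,-0.005,-0.003],"dr": [-0.2,3.0,-5.8],"jaw": 1},{"linear": [0.0056,-0.0046,-0.003],"dr": [-0.2,3.0,-5.8],"jaw": 1},{"linear": [0.006,-0.004,-0.002],"dr": [-0.2,3.0,-5.8],"jaw": 1},{"linear": [0.0066,-0.0034,-0.001],"dr": [-0.2,3.0,-5.8],"jaw": 1},{"linear": [0.007,-0.0027,-0.0005],"dr": [-0.2,3.0,-5.8],"jaw": 1},{"linear": [0.007,-0.002,0],"dr": [-0.2,3.0,-5.8],"jaw": 1},{"linear": [0.0073,-0.0013,0],"dr": [-0.2,3.0,-5.8],"jaw": 1},{"linear": [0.0074,-0.0005,0.0005],"dr": [-0.2,3.0,-5.8],"jaw": 1}])

```text
clock: 8.75
tcp_pos: [0.5199, -0.1382, 0.2171]
orientation: [-2.778, -1.104, -0.018]
contact_force: [-0.7, 0.2, 0.8]
grip_width: 0.0235
```

```bash
python3 - <<'E'
from h import *
state();P,R=goal(70,-20,.27); plan(P,R,maxa=7)
E
```

```text
{'clock': 8.75, 'joints': [0.42, 0.299, -0.23, 1.78, -0.074, 1.144, -0.584], 'tcp_pos': [0.52, -0.138, 0.217], 'contact_force': [-0.675, 0.172, 0.795], 'grip_width': 0.024}
at [ 0.5199 -0.1382  0.2171] dist 0.0394 ang 30.86
0 [0.0077, 0.0014, -0.0003] [-0.4, 2.8, -5.5]
1 [0.0076, 0.0022, 0.0001] [-0.4, 2.8, -5.5]
2 [0.0073, 0.0029, 0.0005] [-0.4, 2.8, -5.5]
3 [0.007, 0.0036, 0.0008] [-0.4, 2.8, -5.5]
4 [0.0066, 0.0042, 0.0012] [-0.4, 2.8, -5.5]
```

Emit:
drive_tool(commands=[{"linear": [0.0077,0.0014,0],"dr": [-0.4,2.8,-5.5],"jaw": 1},{"linear": [0.0076,0.002,0],"dr": [-0.4,2.8,-5.5],"jaw": 1},{"linear": [0.0073,0.003,0.0005],"dr": [-0.4,2.8,-5.5],"jaw": 1},{"linear": [0.007,0.0036,0.001],"dr": [-0.4,2.8,-5.5],"jaw": 1},{"linear": [0.0066,0.004,0.001],"dr": [-0.4,2.8,-5.5],"jaw": 1},{"linear": [0,0,0],"dr": [0,0,0],"jaw": 1},{"linear": [0,0,0],"dr": [0,0,0],"jaw": 1}])

```text
clock: 9.62
tcp_pos: [0.5462, -0.1153, 0.212]
orientation: [-2.366, -1.676, -0.416]
contact_force: [-0.2, 0.4, -0.3]
grip_width: 0.0234
```

```bash
python3 - <<'E'
from h import *
state();P,R=goal(70,-20,.27); plan(P,R,n=1)
o=monitor.get_obs(); Rm=Ro.from_rotvec(o['orientation']).as_matrix(); p=o['tcp_pos']
v=Rm@np.array([np.cos(np.radians(-20)),0,np.sin(np.radians(-20))]); g=p-Rm[:,2]*B; b=g+.145*v; e=g-.09*v
print('v',v.round(3),'bristle',b,'end',e)
for n in('side','top','wrist'):
    c=viewer.calibration(n); f=viewer.grab_frame(n); cv2.imwrite(f'pics/{n}11.png',f[:,:,::-1])
    print(n,proj(c,b).round(0),proj(c,g).round(0),proj(c,e).round(0))
E
```

```text
{'clock': 9.625, 'joints': [0.614, 0.318, -0.357, 1.821, -0.288, 1.027, 0.087], 'tcp_pos': [0.546, -0.115, 0.212], 'contact_force': [-0.153, 0.371, -0.317], 'grip_width': 0.023}
at [ 0.5462 -0.1153  0.212 ] dist 0.0109 ang 0.98
0 [0.0033, 0.007, -0.0076] [-0.8, -0.3, 0.5]
v [0.257 0.717 0.647] bristle [ 0.57794122 -0.02886397  0.35552102] end [ 0.51744495 -0.19743747  0.20337577]
side [331.  92.] [343. 121.] [349. 136.]
top [340. 183.] [382. 205.] [404. 217.]
wrist [ 331. -181.] [327. 273.] [326. 351.]
```

View pics/side11.png

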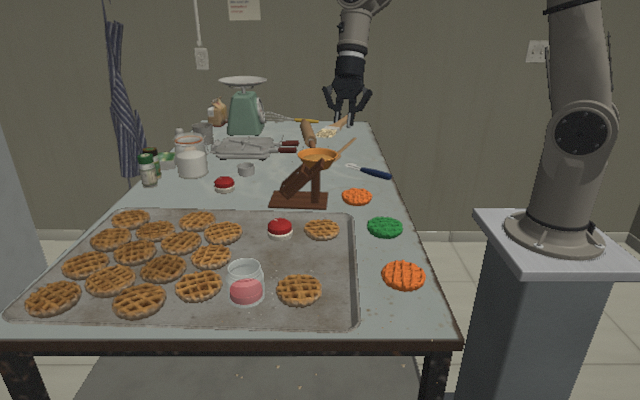

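View pics/top11.png

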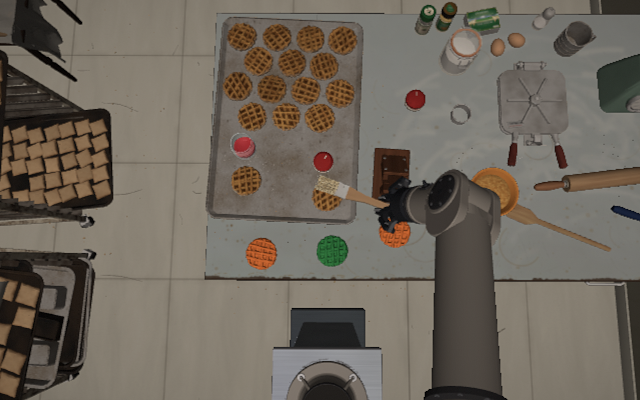

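View pics/wrist11.png

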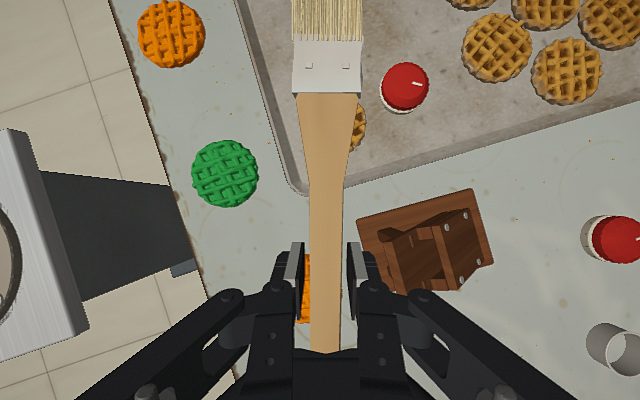

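```bash
cat >> h.py <<'E'
def brush():
    o=monitor.get_obs(); Rm=Ro.from_rotvec(o['orientation']).as_matrix(); p=o['tcp_pos']
    a=np.radians(20); v=Rm@np.array([np.cos(a),0,np.sin(a)]); g=p-Rm[:,2]*B; b=g+.145*v; e=g-.09*v
    print('v',v.round(3),'bristle',b.round(4),'grip',g.round(4)); return b,g,e,v
E
python3 - <<'E'
from h import *
b,g,e,v=brush()
for n in('side','top','wrist'):
    c=viewer.calibration(n); print(n,proj(c,b).round(0),proj(c,b+.034*v).round(0),proj(c,g).round(0),proj(c,e).round(0))
a=cv2.imread('pics/side11.png')[90:170,280:400]; b=cv2.imread('pics/top11.png')[150:240,290:410]
cv2.imwrite('pics/s11.png',cv2.resize(a,None,fx=6,fy=6,interpolation=cv2.INTER_CUBIC))
cv2.imwrite('pics/t11.png',cv2.resize(b,None,fx=6,fy=6,interpolation=cv2.INTER_CUBIC))
E
```

```text
v [0.329 0.944 0.006] bristle [0.5887 0.0042 0.2631] grip [ 0.5411 -0.1327  0.2622]
side [325. 135.] [321. 139.] [343. 121.] [352. 114.]
top [326. 186.] [313. 181.] [382. 205.] [417. 218.]
wrist [327.  -7.] [327. -71.] [327. 273.] [327. 451.]
```

View pics/s11.png

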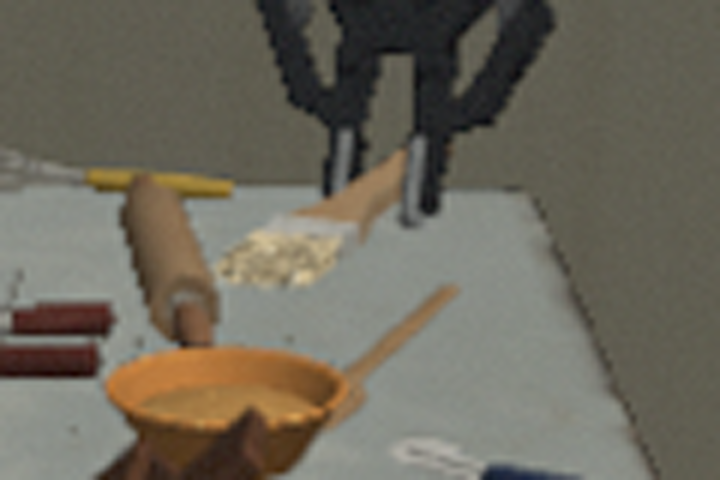

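View pics/t11.png

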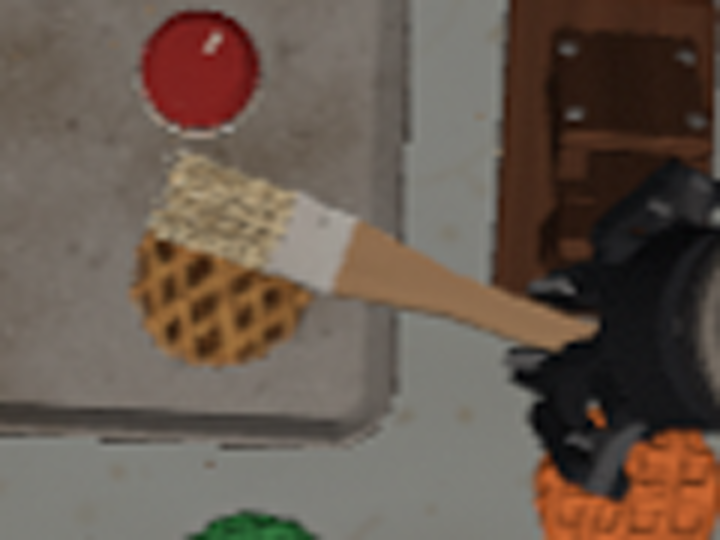

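```bash
python3 - <<'E'
from h import *
s=viewer.calibration('side');t=viewer.calibration('top')
print('bristle',tri(t,(327.2,185),s,(326.8,132.6)))
print('ferrule/wood joint',tri(t,(290+344/6-.4,150+258/6-.4),s,(280+330/6-.4,90+222/6-.4)))
P,R=goal(70,-20,.105); plan(P,R,n=5); state()
E
```

```text
bristle (array([0.5873968 , 0.00079419, 0.26905928]), np.float64(0.0034821381837895696))
ferrule/wood joint (array([ 0.5683015 , -0.04706352,  0.27040263]), np.float64(0.004315865347164784))
at [ 0.5467 -0.1151  0.2125] dist 0.1574 ang 1.01
0 [-0.0109, 0.0016, 0.0295] [-0.1, -0.1, 0.1]
1 [-0.0109, 0.0016, 0.0295] [-0.1, -0.1, 0.1]
2 [-0.0108, 0.0015, 0.0295] [-0.1, -0.1, 0.1]
3 [-0.0108, 0.0014, 0.0295] [-0.1, -0.1, 0.1]
4 [-0.0108, 0.0014, 0.0296] [-0.1, -0.1, 0.1]
{'clock': 9.775, 'joints': [0.614, 0.318, -0.357, 1.82, -0.288, 1.027, 0.088], 'tcp_pos': [0.547, -0.115, 0.212], 'contact_force': [0.009, -0.903, -0.463], 'grip_width': 0.023}
```

Emit:
drive_tool(commands=[{"linear": [-0.011,0.0016,0.0295],"dr": [-0.1,-0.1,0.1],"jaw": 1},{"linear": [-0.011,0.0016,0.0295],"dr": [-0.1,-0.1,0.1],"jaw": 1},{"linear": [-0.011,0.0015,0.0295],"dr": [-0.1,-0.1,0.1],"jaw": 1},{"linear": [-0.008,0.001,0.022],"dr": [0,0,0],"jaw": 1},{"linear": [-0.005,0.001,0.015],"dr": [0,0,0],"jaw": 1},{"linear": [0,0,0],"dr": [0,0,0],"jaw": 1}])

```text
clock: 10.52
tcp_pos: [0.5551, -0.1161, 0.0771]
orientation: [-2.379, -1.678, -0.417]
contact_force: [-0.3, -0.4, -0.4]
grip_width: 0.0237
```

```bash
python3 - <<'E'
from h import *
b,g,e,v=brush(); P,R=goal(70,-20,.105); plan(P,R,n=1); state()
for n in('side','top','wrist'):
    c=viewer.calibration(n); f=viewer.grab_frame(n); cv2.imwrite(f'pics/{n}12.png',f[:,:,::-1])
    print(n,proj(c,b).round(0))
a=cv2.imread('pics/side12.png')[120:270,230:390]; b=cv2.imread('pics/top12.png')[130:240,290:430]
cv2.imwrite('pics/s12.png',cv2.resize(a,None,fx=4,fy=4,interpolation=cv2.INTER_CUBIC))
cv2.imwrite('pics/t12.png',cv2.resize(b,None,fx=5,fy=5,interpolation=cv2.INTER_CUBIC))
E
```

```text
v [ 0.335  0.942 -0.001] bristle [0.5977 0.0034 0.1267] grip [ 0.5491 -0.1332  0.1269]
at [ 0.5551 -0.1161  0.0771] dist 0.022 ang 0.42
0 [-0.009, -0.0015, 0.02] [-0.2, 0.1, 0.4]
{'clock': 10.525, 'joints': [0.592, 0.494, -0.354, 1.92, -0.269, 0.751, 0.135], 'tcp_pos': [0.555, -0.116, 0.077], 'contact_force': [-0.288, -0.357, -0.37], 'grip_width': 0.024}
side [321. 190.]
top [326. 191.]
wrist [325.  -5.]
```

View pics/s12.png

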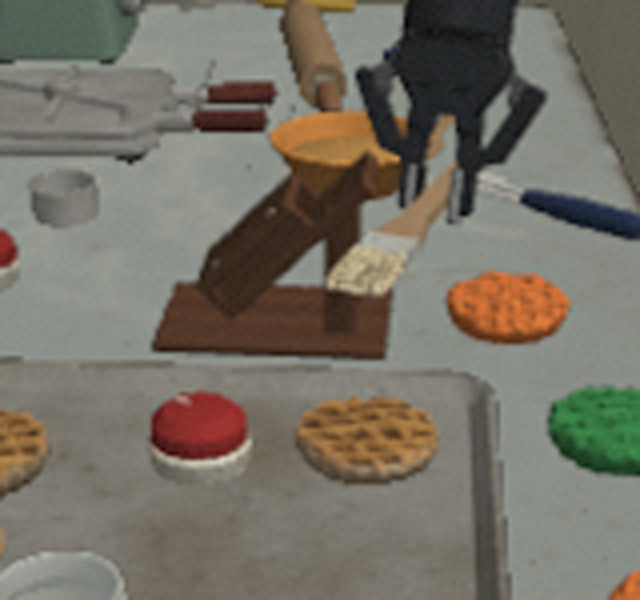

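View pics/t12.png

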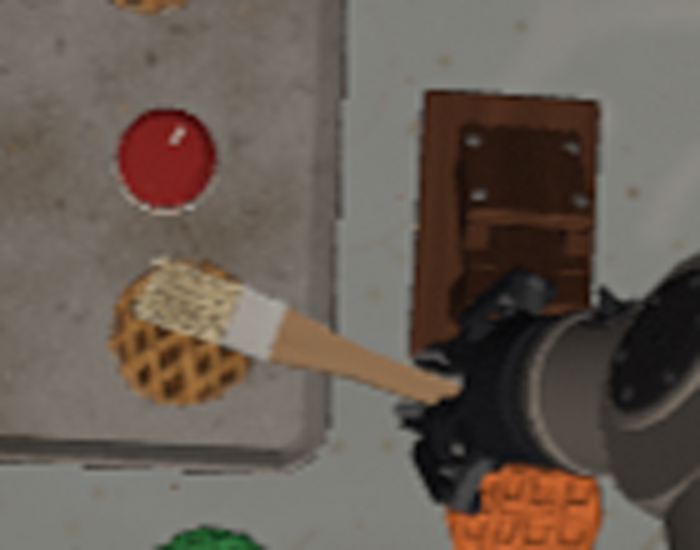

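```bash
python3 - <<'E'
from h import *
s=viewer.calibration('side');t=viewer.calibration('top')
print('bristle',tri(t,(290+190/5-.4,130+300/5-.4),s,(230+368/4-.4,120+265/4-.4)))
print('joint',tri(t,(290+278/5-.4,130+336/5-.4),s,(230+403/4-.4,120+250/4-.4)))
print('tart',tri(t,(290+182/5-.4,130+332/5-.4),s,(230+367/4-.4,120+434/4-.4)))
E
```

```text
bristle (array([5.97507056e-01, 1.34502830e-04, 1.36113810e-01]), np.float64(0.00300950512660919))
joint (array([ 0.57696722, -0.04831813,  0.12615372]), np.float64(0.0074252651546204244))
tart (array([0.59654481, 0.00516899, 0.02153901]), np.float64(0.0023880210695878877))
```

Emit:
drive_tool(commands=[{"linear": [-0.005,0,0.012],"dr": [0,0,0],"jaw": 1},{"linear": [-0.004,0,0.011],"dr": [0,0,0],"jaw": 1},{"linear": [0,0,0],"dr": [0,0,0],"jaw": 1},{"linear": [0,0,0],"dr": [0,0,0],"jaw": 1},{"linear": [0,0,0],"dr": [0,0,0],"jaw": 1},{"linear": [0,0,0],"dr": [0,0,0],"jaw": 1}])

```text
clock: 11.42
tcp_pos: [0.5574, -0.118, 0.0542]
orientation: [-2.383, -1.681, -0.423]
contact_force: [-0.1, 0.1, -1.6]
grip_width: 0.0239
```

```bash
python3 - <<'E'
from h import *
b,g,e,v=brush(); state(); print(np.abs(monitor.get_obs()['qvel']).max())
for n in('side','top'):
    f=viewer.grab_frame(n); cv2.imwrite(f'pics/{n}13.png',f[:,:,::-1]); print(n,proj(viewer.calibration(n),b).round(0))
a=cv2.imread('pics/side13.png')[120:270,230:390]; b=cv2.imread('pics/top13.png')[130:240,290:430]
a=cv2.resize(a,(400,375));b=cv2.resize(b,(400,314))
cv2.imwrite('pics/m13.png',np.hstack([a,cv2.copyMakeBorder(b,0,61,0,0,0)]))
brush()
E
```

```text
v [ 0.336  0.942 -0.002] bristle [0.5998 0.0016 0.1037] grip [ 0.551  -0.1349  0.104 ]
{'clock': 11.425, 'joints': [0.592, 0.529, -0.353, 1.931, -0.267, 0.701, 0.148], 'tcp_pos': [0.557, -0.118, 0.054], 'contact_force': [-0.077, 0.071, -1.582], 'grip_width': 0.024}
0.0014229389281281064
side [320. 198.]
top [327. 191.]
v [ 0.336  0.942 -0.002] bristle [0.5998 0.0016 0.1037] grip [ 0.551 -0.135  0.104]
```

View pics/m13.png

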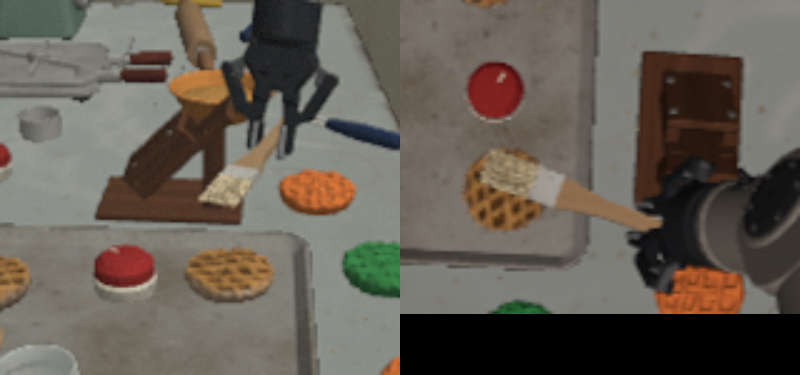

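The brush is level and at rest. The tuft is over the right tart (top view about (327,190)), which still shows clear of it, and nothing else has moved. I'll hand it in.

```bash
python3 - <<'E'
from h import *
state(); print(job.hand_in())
E
```

```text
{'clock': 11.525, 'joints': [0.592, 0.529, -0.353, 1.931, -0.267, 0.701, 0.148], 'tcp_pos': [0.557, -0.118, 0.054], 'contact_force': [0.295, -0.434, -0.312], 'grip_width': 0.024}
the job is handed in; nothing more can be done
None
```

I drew the brush straight out of its stand, turned it level and handed in at 11.5 s. The gripper was still holding it over the right front tart, the one with the timer behind it.

**Last checks**
- **Position:** from the arm pose, the bristle middle is at about (0.600, 0.002, 0.104). The tart centre measures about (0.5965, 0.002–0.005), so the bristles are roughly 4 mm off centre and about 7 cm above the tart.
- **Level:** the brush is within 1° of level by the arm pose. At z ≈ 0.27, tuft and ferrule agreed within 2 mm in height.
- **Grip and motion:** the opening is 24 mm, which matches the handle, and the arm is at rest (joint speeds around 0.001 rad/s).
- **Scene:** in the last pictures the tarts and timer look unmoved. I did not measure their shift, and the jar is only partly in view there.

**What disagreed**
- **Fingertips:** in both the wrist and side views, they sat about 37–40 mm farther back along the tool than the reported tool point says. I went by the pictures for the grasp, and the grip width then confirmed it.
- **Handle width:** the handle also looks narrower in the pictures than the stated 24 mm.
- **Bristle height:** just before the last 23 mm of lowering, the two camera views put the bristles about 9 mm higher than the arm pose did. Either figure is inside the allowed 50–160 mm.

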